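Stand the slumped praline mould back in the setting rack

ROBOT

A 6-joint arm with a two-finger parallel gripper is mounted at the origin on a cart in front of the work surface, level with it; the furniture and walls round the work are solid. World frame = base frame: x ahead of the robot, y to its left, z up, the work surface at z = 0. Lengths are in m, angles in rad, forces in N, time in s.
With the tool pointing down it reaches from about 0.35 to 0.775 m from the base axis. Payload 5.5 kg.
Tool frame: the origin (TCP) lies at the very end of the fingers, on their centre line; the grasp point (between the pads) lies env.grasp_offset behind it (env.grasp_offset is the distance from the TCP to the grasp point, in m); x points along the fingers, y is the direction in which the jaws open and shut, and the axes are right-handed (so a half turn about x gives the same grasp; the last joint's range is limited). The gripper opens to 85 mm and grips with 20 to 120 N. Pads are 22 mm wide; open, the fingers measure 114 mm over their backs; the gripper's body (76 mm by 85 mm) begins 54 mm behind the grasp point. The pads swing forward as they close: fully open they stand 13 mm farther back than shut.
Start: joints at [0.988, 0.313, 0.046, 1.304, 0, 1.431], TCP at [0.246, 0.52, 0.231] pointing down, gripper open.
Joint ranges: [-2.76, 2.76], [-0.86, 1.69], [-1.03, 1.26], [-2.2, 2.34], [-1.47, 1.5], [-3.14, 3.14]. Speed limits (rad/s): [2.57, 2.57, 3.14, 3.14, 3.14, 3.14].

INTERFACE

Orientations are given as a unit quaternion [w, x, y, z].
In Python, from workcell import get_state, viewer, job, env gives the robot as it stands.
- The arm moves only by the tool send_rows, never from a script. Its argument "plan" is a list of rows, each a list of 6 numbers: the shift along the tool's x, y, z in mm, then the turn, a rotation vector about the tool's x, y, z in degrees. A call has exactly 10 rows; each row is the pose to reach, as a shift and turn from the pose commanded when the call began, along the tool's axes at that moment; what a row does not reach only later rows make up. A row lasts 1/8 s, in which the tool goes at most 62.5 mm and 10.7 degrees, less where a joint would pass 70% of its speed; a pose out of reach is approached as far as the arm can. A call with a gripper value outside its range is refused whole. "claw" is the finger opening in mm, from 0 to 85.4, set as the call begins (left out, the last holds). The fingers move at their own pace and stop on an object; "newtons" is the grip in N (left out, the last holds). Time passes only in rows, so rows that repeat a pose let the fingers close, or fill a call up. It gives the time, the measured TCP pose, the force and the opening at its end, in the units of the state.
- get_state(): the state, without advancing time (a new reading comes with each control period).
- viewer.read_camera(name): name is "scene" or "top" or "wrist"; returns a dict with "frame" (400x640x3 uint8, blue, green, red), "mtx" (3x3 intrinsics, pixels), "rvec" (rotation vector, rad) and "tvec" (3), from world to camera coordinates, as OpenCV has them. Camera axes: x right, y down, z forward; pixel columns grow to the right and rows downward; lengths in m; the calibration is good to about 2 mm. A picture is of the moment at which its call begins. There is no depth.
- job.hand_in(): hands the job in, once; it reports no verdict.
The state is a dict: "clock": time; "joint_pos": joint angles; "qvel": joint speeds; "tau": joint torques, N m; "tcp_pos": TCP position; "orientation": TCP orientation; "wrist_force": force on the tool from outside, world axes, zero at the start; "ft_torque": the same for the moment, N m; "finger_gap": finger opening in m.
Only numpy, scipy, OpenCV 4.12 (cv2) and the standard library are available. Lean on these libraries where they do the work, as an engineer would, in place of code of your own. Each camera call takes 0.05 s, during which the arm holds its last target.

TASK

One praline mould in the setting rack has slumped towards you onto the folded-down keeper bar and has crept out past the rack's open end. Push it back up with your fingertips so that it leans on its posts like the two behind it, push it along its groove until its end touches the end stop, and flip the keeper bar over against it so that the rack can be carried to the fridge. Only push - lift or pick up nothing - and leave the other moulds and the things around the rack where they are.

Things in the scene. Friction and masses are not known exactly. Their poses are not given: they have to be found in the camera images.
- rack: wooden setting rack, fixed, 230 x 269 mm. Origin on the counter under the middle of the front groove; x away from the robot across the 3 grooves, y along them, z up. Grooves at x 0, 58, 116 mm, 22 mm wide, 12 deep, floor z 14 mm, board top z 26 mm, board y -130 to 139 mm. Steel posts behind each groove, to z 106 mm, lean 18 deg to +x. End stop: inner face y 125 mm, to z 82 mm; the -y end is open
- keeper (a joint): hinge of the keeper, a 10 mm round steel bar 224 mm long along the rack's y on two 40 mm arms; pivot at rack x -35, z 36 mm. 0 = folded towards the robot (bar at rack x -53, z 72 mm); 0.47 rad = bar at its top, z 76 mm; 1.32 rad = over against the front mould (bar at x -5, z 62 mm), its stop. Past 0.7 rad it drops over by its own weight; little friction, 120 g
- keeper_bar (a point): middle of the keeper's round bar, on its axis; moves with the keeper
- mould_a_mid (a point): centre of the slumped mould in the front groove: stiff dark brown plate 249 x 116 x 18 mm (solid body 244 x 112 x 16), 190 to 340 g. Own x along its length (points to the rack's -y), own y from groove edge to upper edge, own z out of the cavity face. At the start it leans 38 deg from upright towards the robot and sticks out at the -y end; its end touches the stop when this point is at rack y 3 mm
- mould_a_foot (a point): middle of the slumped mould's lower edge, the one in the groove, half-way through its thickness; axes as mould_a_mid
- mould_a_top (a point): middle of the slumped mould's upper edge (16 mm thick), 112 mm from the foot; at the start at rack x -64, z 108 mm, overhanging the keeper bar; as it is pushed up the edge rises on an arc about the groove, and past 8 deg beyond upright the mould falls back on its posts by itself; there this point is at rack x about 34 mm, z 122 mm
- mould_b_mid (a point): centre of the mould in the middle groove, same kind and axes as mould_a, 22 mm thick, leaning 18 deg back on its posts; leave alone
- mould_c_mid (a point): centre of the mould in the far groove, same kind and axes, 20 mm thick, leaning 18 deg back on its posts; leave alone
- jug: clear measuring jug, 137 x 187 x 178 mm, to the left of the rack; origin under its middle; leave alone
- thermometer: red folding probe thermometer, folded, 132 x 47 x 17 mm, lying to the right of the rack's front; origin under its middle, x along it; leave alone
- nozzle: steel piping nozzle standing on its wide end, 30 mm across, 40 mm high, to the right; origin under its middle; leave alone

How it is judged:
By the outcome, as a careful person would: the job done as asked, in the order asked, and still so for the second after the job is handed in, with the robot touching nothing.
It also fails if it takes over 51 s, if anything falls off the work surface, if the arm or the gripper's body presses on something with over 40 N, if the wrist force passes 120 N, or if a joint passes its speed limit or range.

## Working session

There is one attempt and no reset: what is moved stays moved. The work goes in short steps, Python scripts to look and compute and a tool call to move; the robot and the scene stay as the last step left them, time stands still between calls to the robot, and variables do not carry over. Pictures are saved under pics/ and viewed, and the job is handed in when it is done.

Besides the shell and the picture viewer there is one more tool, called after ">>>" in YAML: its name, and indented under it one key for each argument. send_rows: Moves the arm, as the interface text tells. Its arguments: {"type":"object","properties":{"plan":{"type":"array"},"claw":{"type":"number"},"newtons":{"type":"number"}},"required":["plan"]}

```bash
mkdir -p pics; ls; python3 - <<'E'
from workcell import get_state, viewer, job, env
import cv2
print(get_state()); print(env.grasp_offset)
for n in ["scene","top","wrist"]:
    r=viewer.read_camera(n); cv2.imwrite(f"pics/{n}0.png",r["frame"]); print(n,r["mtx"].tolist(),r["rvec"],r["tvec"])
E
```

```text
pics
{'clock': 0.0, 'joint_pos': array([ 9.88389958e-01,  3.14008924e-01,  4.49692423e-02,  1.30355817e+00,
       -5.36955079e-06,  1.43122088e+00]), 'qvel': array([-1.14407491e-03,  3.58044556e-05,  1.10542617e-03, -2.28763202e-04,
        1.22716727e-03,  1.71001751e-03]), 'tau': array([ 1.33966256e-03, -4.80621278e+01,  2.98536086e+01,  1.93456892e-02,
       -1.57143127e-04, -5.57265295e-06]), 'tcp_pos': array([0.24610786, 0.51911819, 0.23040001]), 'orientation': array([ 0.68962112,  0.15469163,  0.6900675 , -0.15588474]), 'wrist_force': array([1.20230534, 0.43990953, 0.08228273]), 'ft_torque': array([-0.00196136,  0.01552438, -0.01084531]), 'finger_gap': 0.08553638935838809}
0.0187
scene [[438.49373752810874, 0.0, 319.11394405666863], [0.0, 438.49373752810874, 193.32474992780746], [0.0, 0.0, 1.0]] [ 2.06235282 -1.08861561  0.50938845] [-0.30541187  0.36736779  0.97000779]
top [[517.2613153462971, 0.0, 318.3614558700055], [0.0, 517.2613153462971, 204.7607778847806], [0.0, 0.0, 1.0]] [ 2.12979116 -2.1085393   0.20241989] [0.02351078 0.59600888 1.59675682]
wrist [[282.6302866633563, 0.0, 319.65692377124475], [0.0, 282.6302866633563, 198.8076112241082], [0.0, 0.0, 1.0]] [-2.4190852  -1.5299803  -0.24281949] [-0.57421808 -0.03960879  0.38142326]
```

View pics/scene0.png

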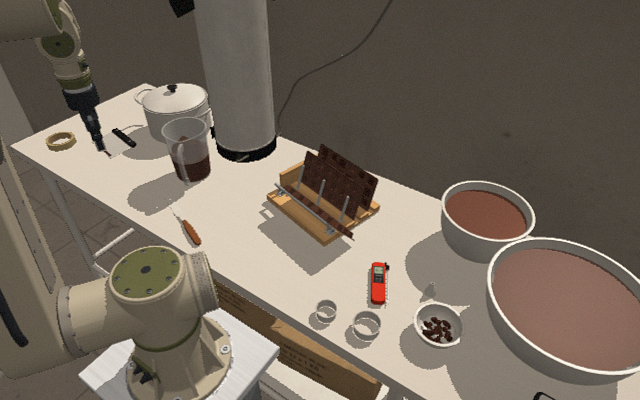

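View pics/top0.png

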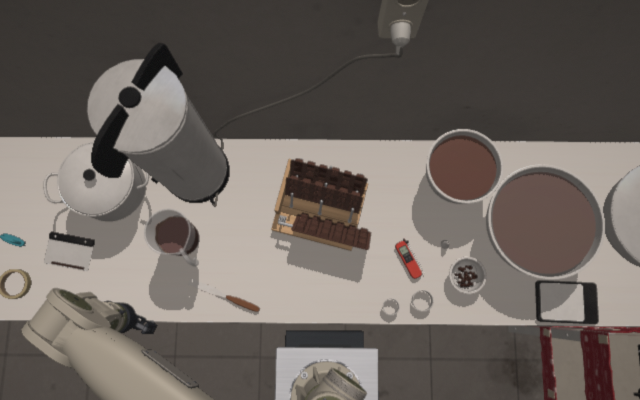

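View pics/wrist0.png

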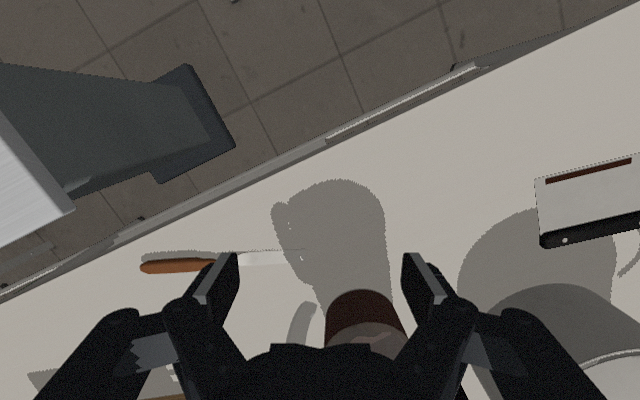

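The scene view shows the rack in the middle (about 320,205), with the front mould slumped towards the robot. In the top view the rack is also about (320,205), the jug is on its left (175,235), and the thermometer (408,258) and nozzle (445,245) are on its right. I'll zoom in next.

```bash
python3 - <<'E'
import cv2
f=cv2.imread("pics/top0.png")[145:265,255:390]; cv2.imwrite("pics/topz.png",cv2.resize(f,None,fx=5,fy=5,interpolation=cv2.INTER_CUBIC)[:600,:800])
f=cv2.imread("pics/scene0.png")[135:255,255:395]; cv2.imwrite("pics/scenez.png",cv2.resize(f,None,fx=5,fy=5,interpolation=cv2.INTER_CUBIC)[:600,:800])
E
```

```text
(no output)
```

View pics/topz.png

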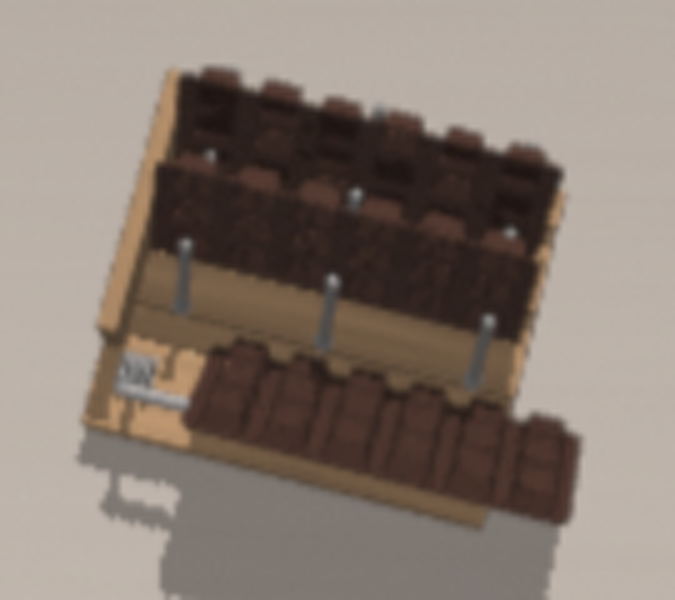

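View pics/scenez.png

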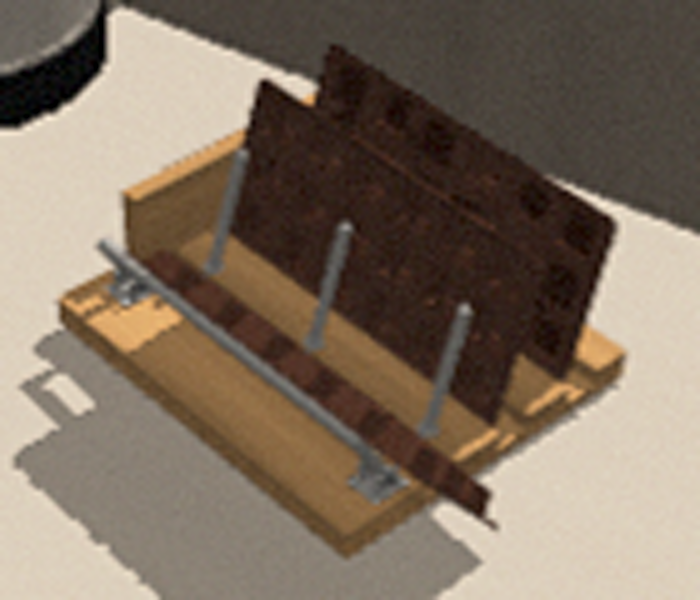

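```bash
cat > h.py <<'E'
import numpy as np, cv2, json
from workcell import get_state, viewer, job, env
CAL={}
def cal(n):
    r=viewer.read_camera(n); return r
def ray(r,px):
    R,_=cv2.Rodrigues(np.array(r["rvec"])); t=np.array(r["tvec"]).ravel()
    d=R.T@np.linalg.inv(r["mtx"])@np.array([px[0],px[1],1.]); c=-R.T@t
    return c,d
def onz(r,px,z):
    c,d=ray(r,px); return c+d*(z-c[2])/d[2]
def tri(r1,p1,r2,p2):
    c1,d1=ray(r1,p1);c2,d2=ray(r2,p2);d1/=np.linalg.norm(d1);d2/=np.linalg.norm(d2)
    s=np.linalg.lstsq(np.array([d1,-d2]).T,c2-c1,rcond=None)[0]
    a=c1+s[0]*d1;b=c2+s[1]*d2; return (a+b)/2,np.linalg.norm(a-b)
def proj(r,P):
    return cv2.projectPoints(np.array(P,float).reshape(-1,3),np.array(r["rvec"]),np.array(r["tvec"]),r["mtx"],None)[0].reshape(-1,2)
E
python3 - <<'E'
from h import *
T=cal("top");S=cal("scene")
t=lambda x,y:(255+(x+.5)/5-.5,145+(y+.5)/5-.5)
s=lambda x,y:(255+(x+.5)/5-.5,135+(y+.5)/5-.5)
np.set_printoptions(precision=4,suppress=True)
print("cams",ray(T,(0,0))[0],ray(S,(0,0))[0])
for n,a,b in [("FLtop",(85,425),(63,303)),("FRtop",(485,520),(347,545)),("post1",(185,243),(243,153)),("post2",(331,280),(345,228)),("post3",(489,320),(465,310)),("stopfront top",(103,330),(125,195))]:
    p,e=tri(T,t(*a),S,s(*b)); print(n,p,e,onz(T,t(*a),.026),onz(T,t(*a),.104))
# stop top edge
print(onz(T,t(103,330),.082),onz(T,t(172,70),.082))
for q in [(345,228)]: pass
# bar left end scene
print("mould lower right pts", onz(T,t(570,522),.108), onz(T,t(190,430),.108))
E
```

```text
cams [0.2789 0.0242 1.6814] [-0.2441 -0.528   0.9115]
FLtop [0.5198 0.1795 0.0226] 0.0017326302668683594 [0.5187 0.1798 0.026 ] [0.5074 0.1725 0.104 ]
FRtop [ 0.4591 -0.077   0.0145] 0.005605398363208777 [ 0.4597 -0.0785  0.026 ] [ 0.4512 -0.0736  0.104 ]
post1 [0.6227 0.1133 0.1035] 0.00015032594293768449 [0.6396 0.1176 0.026 ] [0.6226 0.1132 0.104 ]
post2 [0.6001 0.0224 0.1011] 0.0012742262212147879 [0.6158 0.0218 0.026 ] [0.6    0.0219 0.104 ]
post3 [ 0.5752 -0.0757  0.1033] 0.0017337040364421566 [ 0.5903 -0.0814  0.026 ] [ 0.5756 -0.0764  0.104 ]
stopfront top [0.5708 0.1653 0.0812] 0.000873473449413645 [0.5812 0.1698 0.026 ] [0.5669 0.163  0.104 ]
[0.5709 0.1649 0.082 ] [0.7409 0.1251 0.082 ]
mould lower right pts [ 0.4501 -0.1252  0.108 ] [0.5043 0.1076 0.108 ]
```

```bash
python3 - <<'E'
from h import *
from scipy.optimize import least_squares
T=cal("top");S=cal("scene")
t=lambda x,y:(255+(x+.5)/5-.5,145+(y+.5)/5-.5)
s=lambda x,y:(255+(x+.5)/5-.5,135+(y+.5)/5-.5)
np.set_printoptions(precision=4,suppress=True)
print("bar L",tri(T,t(120,391),S,s(103,243)),onz(T,t(120,391),.072),onz(T,t(186,402),.072),onz(S,s(103,243),.072),onz(S,s(360,452),.072))
# mould ends
print("mould TR tip scene/top",tri(T,t(570,522),S,s(495,527)),tri(T,t(190,430),S,s(150,255)))
W=lambda p,a:np.array([p[0]+np.cos(p[2])*a[0]-np.sin(p[2])*a[1],p[1]+np.sin(p[2])*a[0]+np.cos(p[2])*a[1],a[2]])
def res(p):
    xp,xf,ps=p[3:6]
    L=[(T,t(85,425),(xf,.139,.026)),(T,t(485,520),(xf,-.130,.026)),(S,s(63,303),(xf,.139,.026)),(S,s(347,547),(xf,-.130,.026)),
     (T,t(103,330),(None,.139,.082))]
    L=[l for l in L if l[2][0] is not None]
    for i,(a,b) in enumerate([((185,243),(243,153)),((331,280),(345,228)),((489,320),(465,310))]):
        y=p[6]+(1-i)*ps
        L+= [(T,t(*a),(xp,y,.105)),(S,s(*b),(xp,y,.105))]
    L+=[(S,s(103,243),(-.053,p[7],.072)),(T,t(120,391),(-.053,p[7],.072)),(S,s(300,402),(-.053,p[8],.072)),(T,t(186,402),(-.053,p[9],.072))]
    r=[]
    for c,px,a in L: r+=list(proj(c,W(p,a))[0]-px)
    for q in [(103,330),(172,70)]:
        g=onz(T,t(*q),.082)
        d=g[:2]-p[:2]; r.append((-np.sin(p[2])*d[0]+np.cos(p[2])*d[1]-.139)*300)
    return np.array(r)
f=least_squares(res,[.55,.03,-.23,.04,-.08,.097,0,.112,-.05,.08])
print(f.x,f.x[2]*57.3); print(f.fun.reshape(-1,2))
E
```

```text
bar L (array([0.5336, 0.154 , 0.0733]), np.float64(9.45217243993831e-05)) [0.5338 0.1541 0.072 ] [0.5272 0.1123 0.072 ] [0.5347 0.1551 0.072 ] [ 0.4732 -0.0719  0.072 ]
mould TR tip scene/top (array([ 0.4652, -0.1434,  0.0601]), np.float64(0.03339737759884824)) (array([0.5086, 0.1039, 0.1034]), np.float64(0.010561522190604517))
[ 0.557   0.027  -0.2484  0.0418 -0.0742  0.0975  0.0029  0.1179 -0.0643
  0.0754] -14.233001616206698
[[-0.036  -0.2015]
 [ 0.727   2.0418]
 [-0.5581 -0.7775]
 [ 0.9957 -1.5452]
 [-0.2612  0.0577]
 [-0.2516 -0.3972]
 [ 0.7673  0.483 ]
 [ 0.6932 -0.3767]
 [-0.4197  0.356 ]
 [-0.0518 -0.4118]
 [ 0.161   0.1004]
 [-0.09   -0.2572]
 [ 0.4499 -0.5737]
 [-0.2519  0.9608]
 [-0.5724  0.3795]]
```

```bash
python3 - <<'E'
from h import *
from scipy.optimize import least_squares
T=cal("top");S=cal("scene")
t=lambda x,y:(255+(x+.5)/5-.5,145+(y+.5)/5-.5)
s=lambda x,y:(255+(x+.5)/5-.5,135+(y+.5)/5-.5)
np.set_printoptions(precision=4,suppress=True)
W=lambda p,a:np.array([p[0]+np.cos(p[2])*a[0]-np.sin(p[2])*a[1],p[1]+np.sin(p[2])*a[0]+np.cos(p[2])*a[1],a[2]])
def res(p):
    xp,xf,ps=p[3:6]
    L=[(T,t(85,422),(xf,.139,.026)),(S,s(63,303),(xf,.139,.026)),(T,t(485,523),(xf,-.130,.0)),(S,s(347,553),(xf,-.130,.0))]
    for i,(a,b) in enumerate([((185,243),(243,153)),((331,280),(345,228)),((489,320),(465,310))]):
        y=p[6]+(1-i)*ps
        L+= [(T,t(*a),(xp,y,.105)),(S,s(*b),(xp,y,.105))]
    L+=[(S,s(103,243),(-.053,p[7],.072)),(T,t(120,391),(-.053,p[7],.072)),(S,s(300,402),(-.053,p[8],.072)),(T,t(186,402),(-.053,p[9],.072))]
    r=[]
    for c,px,a in L: r+=list(proj(c,W(p,a))[0]-px)
    for q in [(103,330),(172,70)]:
        g=onz(T,t(*q),.082)
        d=g[:2]-p[:2]; r.append((-np.sin(p[2])*d[0]+np.cos(p[2])*d[1]-.139)*300)
    return np.array(r)
f=least_squares(res,[.55,.03,-.23,.04,-.08,.097,0,.112,-.05,.08])
p=f.x
print(f.x,f.x[2]*57.3); print(f.fun.reshape(-1,2))
# overlays
def draw(c,segs,name,box):
    im=c["frame"].copy(); im=cv2.resize(im[box[1]:box[3],box[0]:box[2]],None,fx=5,fy=5,interpolation=cv2.INTER_CUBIC)
    for a,b,col in segs:
        q=[(proj(c,W(p,v))[0]-box[:2]+.5)*5-.5 for v in (a,b)]
        cv2.line(im,*[tuple(int(round(z)) for z in v) for v in q],col,1)
    cv2.imwrite(name,im)
xf=p[4]; th=np.radians(38)
G=(0,255,0);Rr=(0,0,255);B=(255,255,0)
segs=[((xf,-.13,.026),(xf,.139,.026),G),((xf+.23,-.13,.026),(xf+.23,.139,.026),G),((xf,-.13,.026),(xf+.23,-.13,.026),G),
((0,.125,.082),(xf+.23,.125,.082),Rr),((-.053,-.112,.072),(-.053,.112,.072),B),((-.064,-.16,.108),(-.064,.1,.108),Rr),((-.011,-.13,.026),(-.011,.125,.026),G),((.011,-.13,.026),(.011,.125,.026),G)]
draw(T,segs,"pics/ot.png",(255,145,390,265));draw(S,segs,"pics/os.png",(255,135,395,255))
np.save("rack.npy",p[:3])
# mould y extents from top: right end px
Ri=lambda w:np.array([[np.cos(p[2]),np.sin(p[2])],[-np.sin(p[2]),np.cos(p[2])]])@(w[:2]-p[:2])
for q,z in [((570,522),.105),((580,435),.05),((190,430),.105),((205,350),.03),((575,480),.08)]: print(q,Ri(onz(T,t(*q),z)))
print("nozzle/thermo",onz(T,(445,248),0.0),onz(T,(408,258),.01))
E
```

```text
[ 0.5578  0.0291 -0.2446  0.0416 -0.0708  0.0974  0.0005  0.1159 -0.0661
  0.0733] -14.015426405121518
[[-0.3563 -0.6576]
 [-0.1352 -1.5067]
 [-0.0511  0.9163]
 [ 1.4697  2.5602]
 [-0.2688  0.1784]
 [-0.3294 -0.3368]
 [ 0.7682  0.4857]
 [ 0.6924 -0.3748]
 [-0.4129  0.2393]
 [ 0.0231 -0.4795]
 [ 0.1149  0.1349]
 [-0.0954 -0.1918]
 [ 0.5354 -0.6883]
 [-0.2517  0.975 ]
 [-1.2121 -0.459 ]]
(570, 522) [-0.0668 -0.176 ]
(580, 435) [-0.0042 -0.1728]
(190, 430) [-0.0705  0.0635]
(205, 350) [-0.0081  0.0742]
(575, 480) [-0.0373 -0.1745]
nozzle/thermo [ 0.4676 -0.3843  0.    ] [ 0.4329 -0.2613  0.01  ]
```

View pics/ot.png

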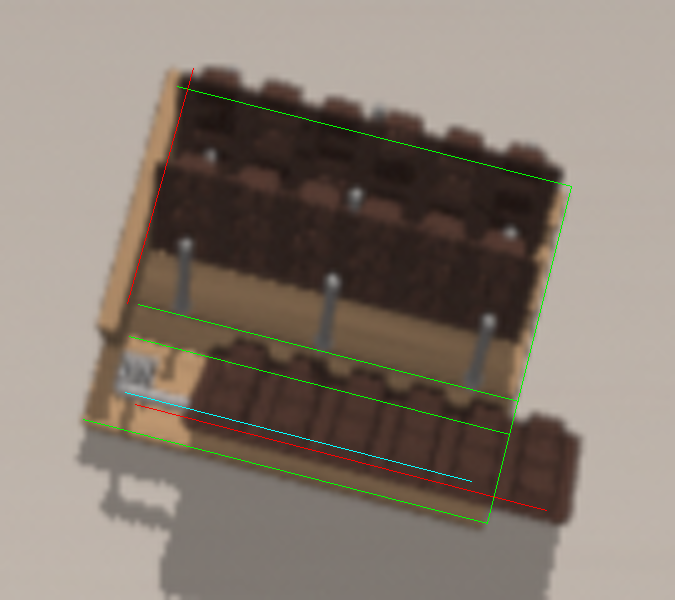

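View pics/os.png

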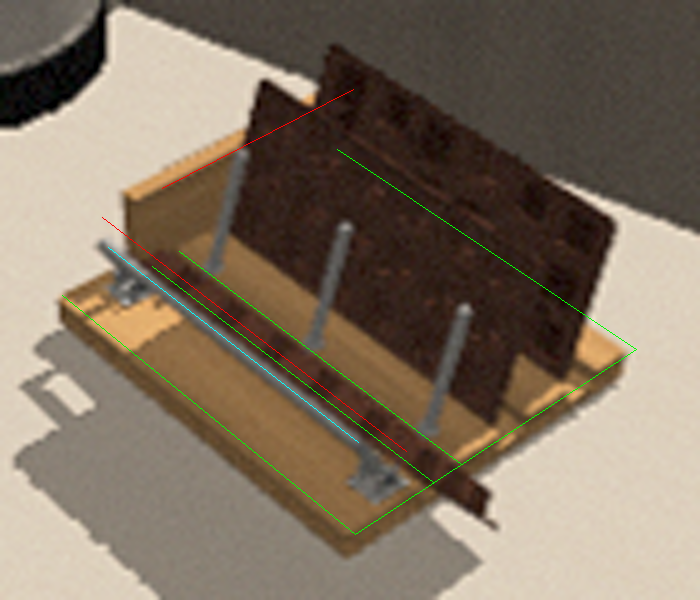

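```bash
cat >> h.py <<'E'
from scipy.spatial.transform import Rotation as Ro
np.set_printoptions(precision=3,suppress=True)
YAW=np.radians(-13.8); O=np.array([.5585,.032,0.])
RR=Ro.from_euler('z',YAW).as_matrix()
def w(x,y,z): return O+RR@np.array([x,y,z])/1000
def inr(P): return RR.T@(np.asarray(P)-O)*1000
def tool():
    s=get_state(); q=s["orientation"]; return s,np.array(s["tcp_pos"]),Ro.from_quat([q[1],q[2],q[3],q[0]])
def Rt(xdir,ydir): # in rack frame
    x=RR@np.array(xdir,float);x/=np.linalg.norm(x);y=RR@np.array(ydir,float);y-=x*(x@y);y/=np.linalg.norm(y)
    return Ro.from_matrix(np.array([x,y,np.cross(x,y)]).T)
def delta(P,R,p0=None,R0=None):
    s,p,r=tool()
    if p0 is not None:p=p0
    if R0 is not None:r=R0
    return r.inv().apply(P-p)*1000, np.degrees((r.inv()*R).as_rotvec())
E
python3 - <<'E'
from h import *
s,p,r=tool(); print(r.as_matrix(), inr(p))
for sg in (1,-1):
    R=Rt((0,0,-1),(0,sg,0))
    print(sg,delta(w(-95,-53,230),R)); print(delta(w(-110,-53,88),R))
E
```

```text
[[-0.     0.428  0.904]
 [-0.     0.904 -0.428]
 [-1.    -0.    -0.   ]] [-419.442  398.999  231.237]
1 (array([   1.273, -377.754,  408.495]), array([-11.569,  -0.002,   0.007]))
(array([ 143.274, -380.744,  393.804]), array([-11.569,  -0.002,   0.007]))
-1 (array([   1.273, -377.754,  408.495]), array([168.431,   0.01 ,   0.003]))
(array([ 143.274, -380.744,  393.804]), array([168.431,   0.01 ,   0.003]))
```

>>> send_rows:
  plan:
    - [0,-30,31,-1.5,0,0]
    - [0,-68,70,-3,0,0]
    - [0,-106,110,-4.5,0,0]
    - [0,-144,150,-6,0,0]
    - [0,-182,190,-7.5,0,0]
    - [0,-220,230,-9,0,0]
    - [0,-258,268,-10.5,0,0]
    - [0,-296,308,-11.6,0,0]
    - [0,-340,352,-11.6,0,0]
    - [0,-380,394,-11.6,0,0]
  claw: 50
  newtons: 40

```text
clock: 1.7
tcp_pos: [0.4401, 0.0054, 0.2317]
orientation: [0.702, 0.085, 0.702, -0.085]
wrist_force: [0.9, 0.2, 0.9]
finger_gap: 0.05
```

```bash
python3 - <<'E'
from h import *
s,p,r=tool(); print(s["clock"],inr(p),s["wrist_force"],s["finger_gap"])
print(delta(w(-110,-53,90),Rt((0,0,-1),(0,1,0))))
for n in ["wrist"]:
    c=cal(n); cv2.imwrite("pics/w1.png",c["frame"])
E
```

```text
1.7 [-108.643  -54.106  231.688] [0.87  0.184 0.946] 0.050039146443623755
(array([141.686,   1.063,  -1.536]), array([ 0.01 ,  0.072, -0.018]))
```

View pics/w1.png

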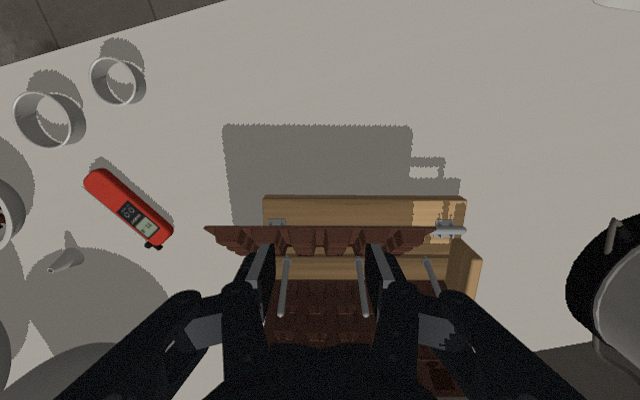

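The wrist view shows the slumped mould's upper front edge at row 227, columns 205–440. The keeper bar's end pokes out at (450,231). I'll check these against the rack frame.

```bash
python3 - <<'E'
from h import *
c=cal("wrist")
for q,z in [((206,227),103),((437,227),103),((320,227),103),((465,231),72),((263,196),26),((466,198),26),((482,262),82),((447,240),82)]:
    print(q,inr(onz(c,q,z/1000)))
print(proj(c,[tool()[1]]), proj(c,[w(-53,112,72),w(-70,-53,103),w(0,125,82)]))
E
```

```text
(206, 227) [ -64.908 -178.687  103.   ]
(437, 227) [-63.873  63.189 103.   ]
(320, 227) [-64.396 -59.136 103.   ]
(465, 231) [-44.659 110.375  72.   ]
(263, 196) [ -73.991 -133.137   26.   ]
(466, 198) [-70.03  129.918  26.   ]
(482, 262) [ -9.274 131.027  82.   ]
(447, 240) [-38.129  86.02   82.   ]
[[323.94  252.071]] [[467.531 224.439]
 [325.867 222.04 ]
 [475.529 268.877]]
```

>>> send_rows:
  plan:
    - [20,0,0,0,0,0]
    - [50,0,0,0,0,0]
    - [80,0,0,0,0,0]
    - [110,-1,0,0,0,0]
    - [135,-1,0,0,0,0]
    - [141,-1,3,0,0,0]
    - [141,-1,8,0,0,0]
    - [141,-1,13,0,0,0]
    - [141,-1,17,0,0,0]
    - [141,-1,20,0,0,0]

```text
clock: 3.05
tcp_pos: [0.4595, 0.0015, 0.0908]
orientation: [0.702, 0.085, 0.702, -0.085]
wrist_force: [0.3, 0.4, 0.2]
finger_gap: 0.0499
```

```bash
python3 - <<'E'
from h import *
s,p,r=tool(); print(s["clock"],inr(p),s["wrist_force"],s["finger_gap"])
for n in ["scene","wrist"]:
    c=cal(n); f=c["frame"]; 
    if n=="scene": f=cv2.resize(f[110:260,220:420],None,fx=4,fy=4,interpolation=cv2.INTER_CUBIC)
    cv2.imwrite(f"pics/{n}2.png",f)
E
```

```text
3.05 [-88.861 -53.231  90.812] [0.289 0.415 0.226] 0.049858966441981525
```

View pics/scene2.png

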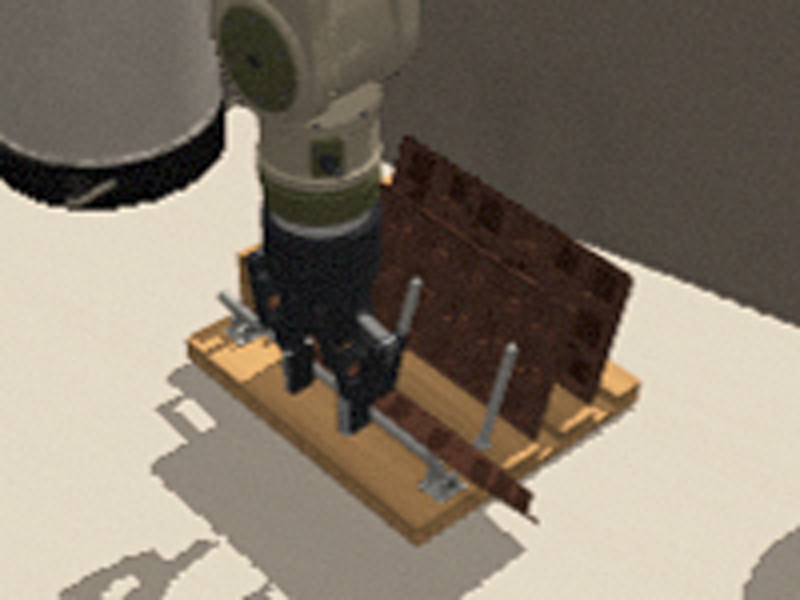

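View pics/wrist2.png

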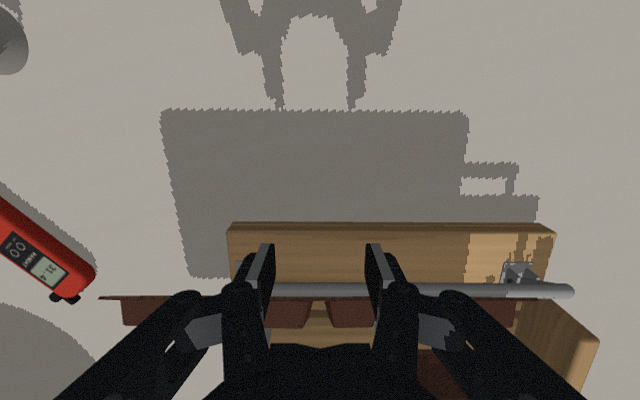

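Fingertips are just in front of the mould's upper edge and above the bar. Pushing gently now.

>>> send_rows:
  plan:
    - [0,0,3,0,0,0]
    - [0,0,6,0,0,0]
    - [0,0,9,0,0,0]
    - [0,0,12,0,0,0]
    - [0,0,15,0,0,0]
    - [0,0,18,0,0,0]
    - [0,0,21,0,0,0]
    - [0,0,24,0,0,0]
    - [0,0,27,0,0,0]
    - [0,0,30,0,0,0]

```text
clock: 4.4
tcp_pos: [0.4884, -0.0056, 0.0903]
orientation: [0.702, 0.085, 0.702, -0.085]
wrist_force: [-0.8, 0.3, 0.5]
finger_gap: 0.0498
```

```bash
python3 - <<'E'
from h import *
s,p,r=tool(); print(s["clock"],inr(p),RR.T@s["wrist_force"],s["finger_gap"])
c=cal("wrist"); cv2.imwrite("pics/wrist3.png",c["frame"])
E
```

```text
4.4 [-59.158 -53.204  90.323] [-0.896  0.095  0.528] 0.049799575838110365
```

View pics/wrist3.png

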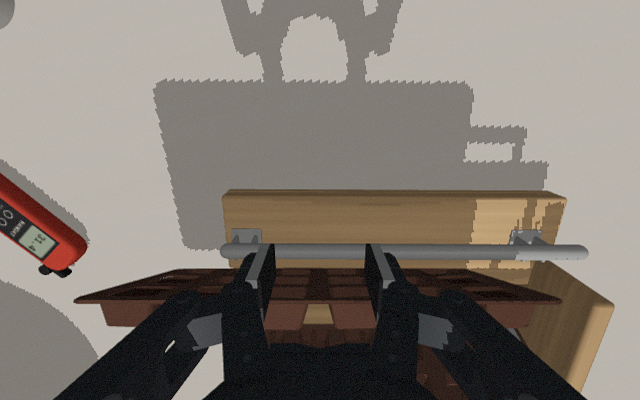

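The mould is rising: its front face is now visible between rows 268 and 300, and the bar (row 250) is free of it. Continuing.

>>> send_rows:
  plan:
    - [0,0,4,0,0,0]
    - [0,0,8,0,0,0]
    - [0,0,12,0,0,0]
    - [0,0,16,0,0,0]
    - [0,0,20,0,0,0]
    - [0,0,24,0,0,0]
    - [0,0,28,0,0,0]
    - [0,0,32,0,0,0]
    - [0,0,36,0,0,0]
    - [0,0,40,0,0,0]

```text
clock: 5.7
tcp_pos: [0.5271, -0.015, 0.0903]
orientation: [0.702, 0.085, 0.702, -0.085]
wrist_force: [-0.1, -0.1, 1.1]
finger_gap: 0.0497
```

```bash
python3 - <<'E'
from h import *
s,p,r=tool(); print(s["clock"],inr(p),RR.T@s["wrist_force"],s["finger_gap"])
c=cal("wrist"); cv2.imwrite("pics/wrist4.png",c["frame"])
c=cal("scene");cv2.imwrite("pics/scene4.png",cv2.resize(c["frame"][110:260,220:420],None,fx=4,fy=4,interpolation=cv2.INTER_CUBIC))
E
```

```text
5.7 [-19.315 -53.188  90.298] [-0.081 -0.083  1.084] 0.049669691024604064
```

View pics/wrist4.png

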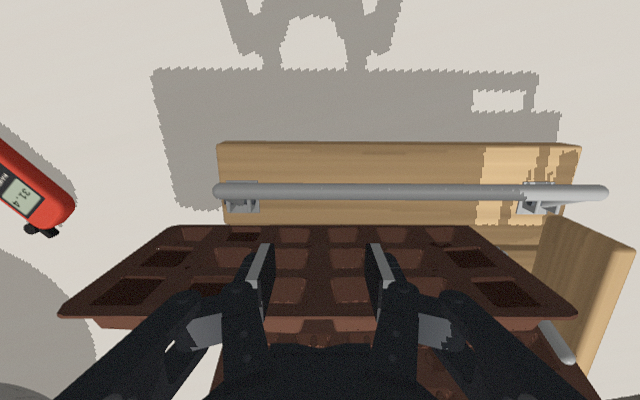

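View pics/scene4.png

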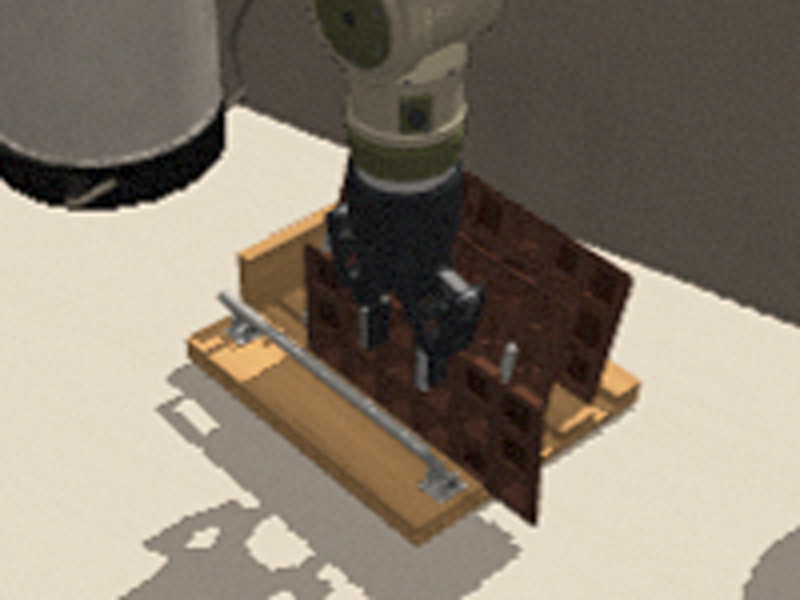

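Nearly upright and the mould is still straight in the groove. The final stretch is about 20 mm.

>>> send_rows:
  plan:
    - [0,0,2,0,0,0]
    - [0,0,4,0,0,0]
    - [0,0,6,0,0,0]
    - [0,0,8,0,0,0]
    - [0,0,10,0,0,0]
    - [0,0,12,0,0,0]
    - [0,0,14,0,0,0]
    - [0,0,16,0,0,0]
    - [0,0,18,0,0,0]
    - [0,0,20,0,0,0]

```text
clock: 7.05
tcp_pos: [0.5463, -0.0198, 0.0903]
orientation: [0.702, 0.085, 0.702, -0.085]
wrist_force: [0.1, 0.6, -0.2]
finger_gap: 0.0499
```

```bash
python3 - <<'E'
from h import *
s,p,r=tool(); print(s["clock"],inr(p),RR.T@s["wrist_force"],s["finger_gap"])
c=cal("wrist"); cv2.imwrite("pics/wrist5.png",c["frame"])
c=cal("scene");cv2.imwrite("pics/scene5.png",cv2.resize(c["frame"][110:260,220:420],None,fx=4,fy=4,interpolation=cv2.INTER_CUBIC))
E
```

```text
7.05 [  0.525 -53.197  90.284] [-0.04   0.587 -0.187] 0.04989564224475362
```

View pics/wrist5.png

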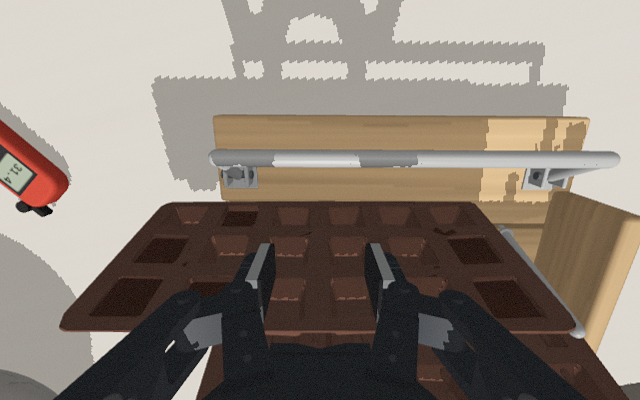

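View pics/scene5.png

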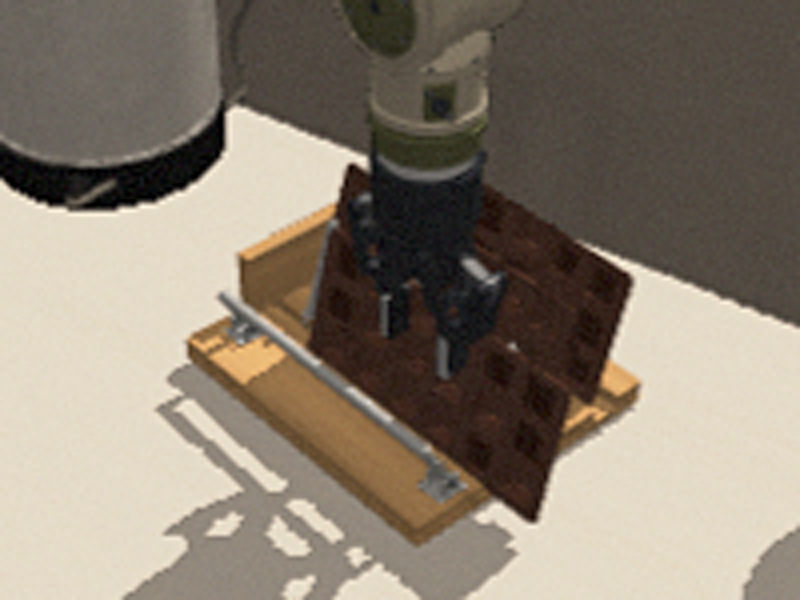

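The mould now rests on its posts. Next is the end push. I'll rotate the jaw axis to rack x so the finger side leads, with the tip tilted forwards.

```bash
python3 - <<'E'
from h import *
s,p,r=tool(); print(s["joint_pos"])
R0=Rt((0,0,-1),(0,1,0)); t=np.radians(25)
for sg in (1,-1):
    R=Rt((0,np.sin(t),-np.cos(t)),(sg,0,0)); p0=w(-60,-53,180)
    print(sg,delta(w(14,-225,150),R),(r.inv()*R).as_rotvec())
    for f in (.33,.66): pass
E
```

```text
[-0.183  0.343 -0.272  0.956  0.     0.057]
1 (array([ -59.729, -171.814,   13.241]), array([88.472, 19.611, 19.597])) [1.544 0.342 0.342]
-1 (array([ -59.729, -171.814,   13.241]), array([-88.41 , -19.594,  19.608])) [-1.543 -0.342  0.342]
```

>>> send_rows:
  plan:
    - [0,0,-12,0,0,0]
    - [0,0,-30,0,0,0]
    - [-30,0,-40,0,0,0]
    - [-70,0,-40,0,0,0]
    - [-95,-30,-30,0,0,0]
    - [-95,-65,-15,9,2,2]
    - [-95,-95,0,18,4,4]
    - [-95,-125,13,27,6,6]
    - [-95,-155,13,36,8,8]
    - [-95,-172,13,45,10,10]
  claw: 0

```text
clock: 8.4
tcp_pos: [0.517, -0.1908, 0.1851]
orientation: [0.557, 0.415, 0.663, -0.28]
wrist_force: [-0.1, 0.0, -0.2]
finger_gap: 0.0003
```

```bash
python3 - <<'E'
from h import *
s,p,r=tool(); print(s["clock"],inr(p),RR.T@s["wrist_force"],s["finger_gap"])
t=np.radians(25)
R=Rt((0,np.sin(t),-np.cos(t)),(1,0,0))
print(delta(w(14,-225,120),R),delta(w(14,-225,54),R))
c=cal("scene");cv2.imwrite("pics/scene6.png",cv2.resize(c["frame"][110:260,220:420],None,fx=4,fy=4,interpolation=cv2.INTER_CUBIC))
E
```

```text
8.4 [  12.866 -226.253  185.051] [-0.145 -0.    -0.208] 0.0003133707730942671
(array([63.323, -4.194, 14.39 ]), array([43.101,  9.507,  9.589])) (array([127.393, -10.152,  29.073]), array([43.101,  9.507,  9.589]))
```

View pics/scene6.png

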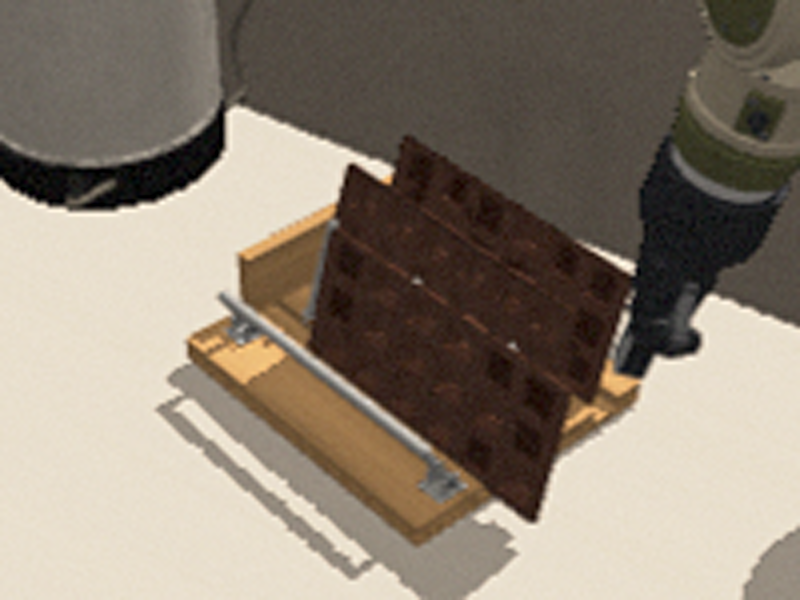

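The mould stays on its posts unaided, leaning parallel to the others. Finishing the rotation and descending beside its free end.

>>> send_rows:
  plan:
    - [5,0,1,8.6,1.9,1.9]
    - [20,-1,5,17.2,3.8,3.8]
    - [40,-3,9,25.8,5.7,5.7]
    - [63,-4,14,34.4,7.6,7.6]
    - [85,-6,19,43,9.5,9.6]
    - [105,-8,24,43,9.5,9.6]
    - [120,-9,27,43,9.5,9.6]
    - [127,-10,29,43,9.5,9.6]
    - [127,-10,29,43,9.5,9.6]
    - [127,-10,29,43,9.5,9.6]

```text
clock: 9.7
tcp_pos: [0.5201, -0.1893, 0.0553]
orientation: [0.335, 0.662, 0.522, -0.421]
wrist_force: [-0.2, 0.3, -0.2]
finger_gap: -0.0002
```

```bash
python3 - <<'E'
from h import *
s,p,r=tool(); print(s["clock"],inr(p),RR.T@s["wrist_force"],s["finger_gap"])
print(RR.T@r.as_matrix())
for d in (30,90): print(delta(p+RR@np.array([0,d,0])/1000,r)[0])
print(delta(w(14,-225,54),r)[0])
c=cal("scene");cv2.imwrite("pics/scene7.png",cv2.resize(c["frame"][110:260,220:420],None,fx=4,fy=4,interpolation=cv2.INTER_CUBIC))
c=cal("wrist");cv2.imwrite("pics/wrist7.png",c["frame"])
E
```

```text
9.7 [  15.47  -224.096   55.333] [-0.24   0.289 -0.2  ] -0.00018255280411438
[[ 0.     1.     0.009]
 [ 0.421  0.008 -0.907]
 [-0.907  0.004 -0.421]]
[ 12.633   0.242 -27.209]
[ 37.899   0.727 -81.628]
[ 0.828 -1.482  1.368]
```

View pics/scene7.png

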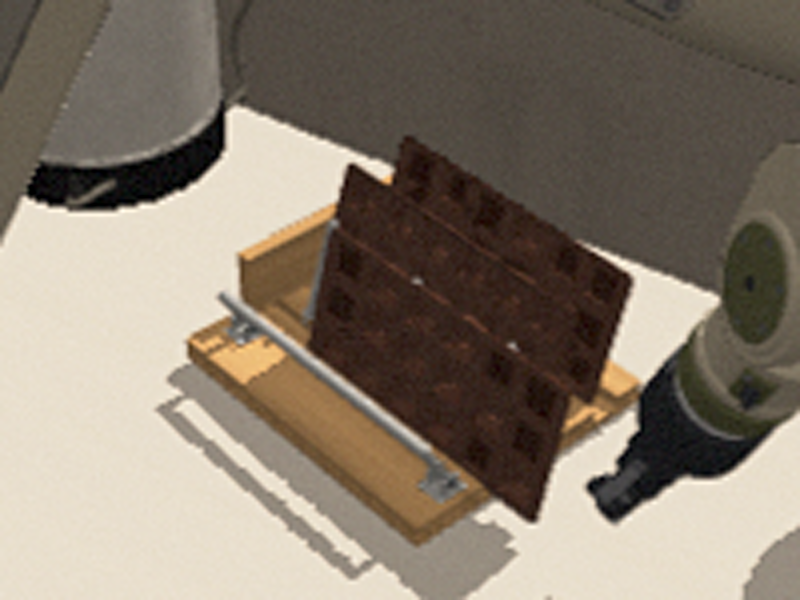

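View pics/wrist7.png

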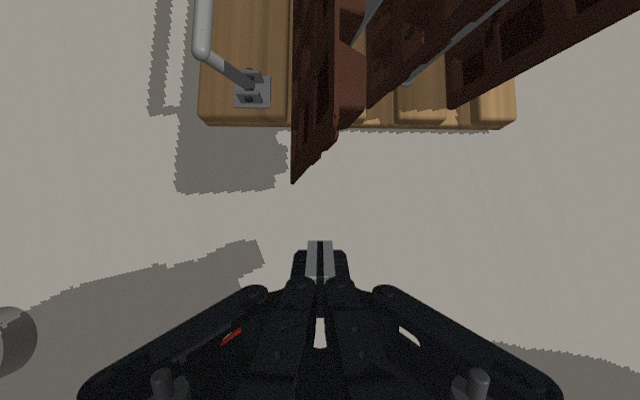

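```bash
python3 - <<'E'
from h import *
c=cal("wrist"); s,p,r=tool()
print("tcp",proj(c,[p]))
u=np.array([np.sin(np.radians(18)),0,np.cos(np.radians(18))]);n=np.array([u[2],0,-u[0]])
for h in (0,45,112):
  for k in (-9,0,8):
    P=np.array([-.6,-180,15.5])+h*u+k*n; print(h,k,P,proj(c,[w(*P)]))
E
```

```text
tcp [[320.969 255.135]]
0 -9 [  -9.16  -180.      18.281] [[286.839 188.142]]
0 0 [  -0.6 -180.    15.5] [[299.021 188.819]]
0 8 [   7.008 -180.      13.028] [[309.577 189.405]]
45 -9 [   4.746 -180.      61.079] [[302.822 176.829]]
45 0 [  13.306 -180.      58.298] [[317.9   177.873]]
45 8 [  20.914 -180.      55.825] [[330.879 178.772]]
112 -9 [  25.45  -180.     124.799] [[352.464 141.69 ]]
112 0 [  34.01  -180.     122.018] [[375.689 144.369]]
112 8 [  41.618 -180.     119.546] [[395.279 146.628]]
```

>>> send_rows:
  plan:
    - [4.2,-1,-9.1,0,0,0]
    - [8.4,-2,-18.1,0,0,0]
    - [11.8,-3,-25.4,0,0,0]
    - [13.5,-3,-29,0,0,0]
    - [15.2,-3,-32.6,0,0,0]
    - [16.8,-3,-36.3,0,0,0]
    - [18.5,-3,-39.9,0,0,0]
    - [20.2,-3,-43.5,0,0,0]
    - [21.9,-3,-47.2,0,0,0]
    - [23.2,-3,-50,0,0,0]

```text
clock: 11.1
tcp_pos: [0.5294, -0.1346, 0.0546]
orientation: [0.334, 0.662, 0.522, -0.421]
wrist_force: [-0.2, -2.0, -0.8]
finger_gap: -0.0
```

```bash
python3 - <<'E'
from h import *
s,p,r=tool(); print(s["clock"],inr(p),RR.T@s["wrist_force"],s["finger_gap"])
c=cal("scene");cv2.imwrite("pics/scene8.png",cv2.resize(c["frame"][110:260,220:420],None,fx=4,fy=4,interpolation=cv2.INTER_CUBIC))
c=cal("wrist");cv2.imwrite("pics/wrist8.png",c["frame"])
E
```

```text
11.1 [  11.523 -168.745   54.649] [ 0.306 -2.013 -0.848] -1.4305486502099829e-05
```

View pics/scene8.png

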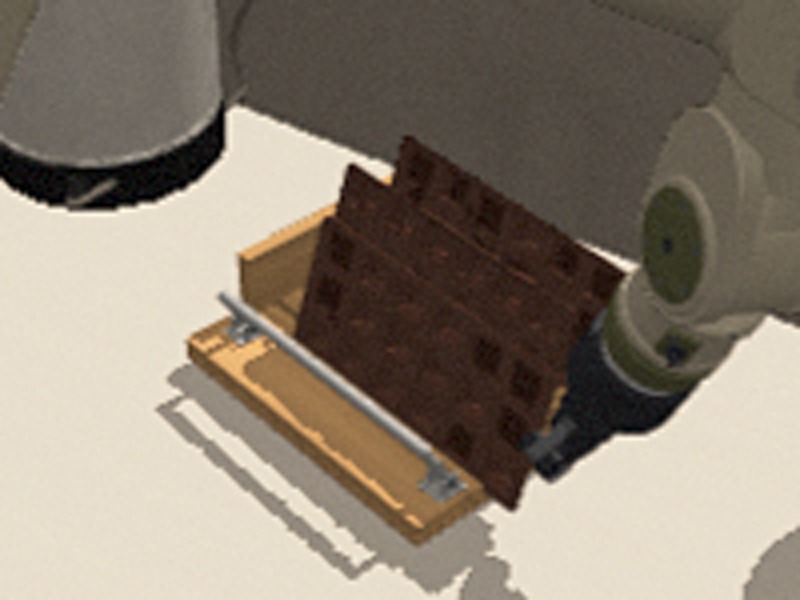

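View pics/wrist8.png

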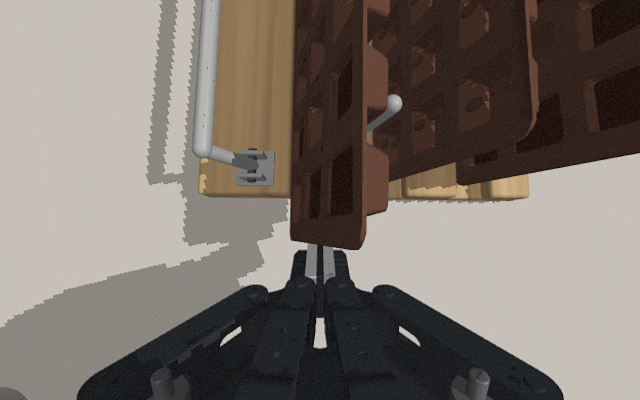

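Contact made at about 2 N. The mould slides and stays on its posts. Pushing on.

>>> send_rows:
  plan:
    - [1.3,0,-2.7,0,0,0]
    - [2.5,0,-5.4,0,0,0]
    - [3.8,0,-8.2,0,0,0]
    - [5.1,0,-10.9,0,0,0]
    - [6.3,0,-13.6,0,0,0]
    - [7.6,0,-16.3,0,0,0]
    - [8.8,0,-19,0,0,0]
    - [10.1,0,-21.8,0,0,0]
    - [11.4,0,-24.5,0,0,0]
    - [12.6,0,-27.2,0,0,0]

```text
clock: 12.45
tcp_pos: [0.5364, -0.1055, 0.0547]
orientation: [0.334, 0.662, 0.522, -0.421]
wrist_force: [-0.1, -3.2, 1.4]
finger_gap: -0.0
```

```bash
python3 - <<'E'
from h import *
s,p,r=tool(); print(s["clock"],inr(p),RR.T@s["wrist_force"],s["finger_gap"])
c=cal("scene");cv2.imwrite("pics/scene9.png",cv2.resize(c["frame"][110:260,220:420],None,fx=4,fy=4,interpolation=cv2.INTER_CUBIC))
c=cal("wrist");cv2.imwrite("pics/wrist9.png",c["frame"])
E
```

```text
12.45 [  11.339 -138.805   54.745] [ 0.683 -3.178  1.441] -3.877862918678156e-07
```

View pics/scene9.png

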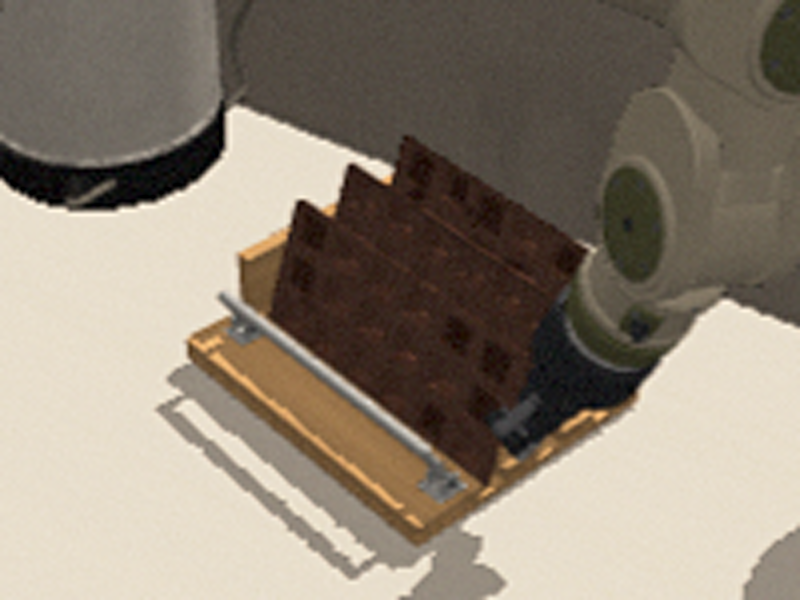

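View pics/wrist9.png

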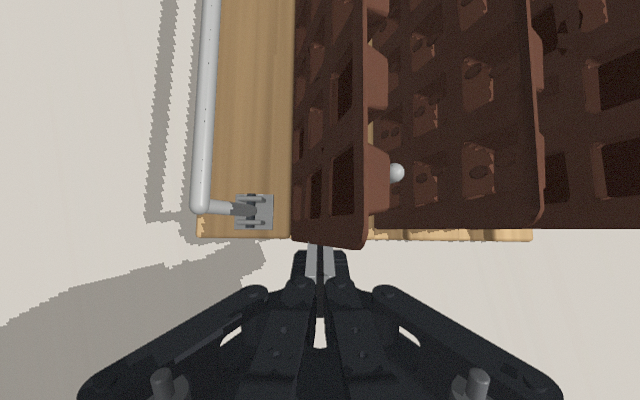

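>>> send_rows:
  plan:
    - [0.4,0,-0.9,0,0,0]
    - [0.8,0,-1.8,0,0,0]
    - [1.3,0,-2.7,0,0,0]
    - [1.7,0,-3.6,0,0,0]
    - [2.1,0,-4.5,0,0,0]
    - [2.5,0,-5.4,0,0,0]
    - [2.5,0,-5.4,0,0,0]
    - [2.5,0,-5.4,0,0,0]
    - [2.5,0,-5.4,0,0,0]
    - [2.5,0,-5.4,0,0,0]

```text
clock: 13.8
tcp_pos: [0.5377, -0.0997, 0.0547]
orientation: [0.334, 0.662, 0.522, -0.421]
wrist_force: [1.2, -2.1, 1.8]
finger_gap: 0.0001
```

>>> send_rows:
  plan:
    - [0.1,0,-0.3,0,0,0]
    - [0.3,0,-0.6,0,0,0]
    - [0.4,0,-0.9,0,0,0]
    - [0.5,0,-1.2,0,0,0]
    - [0.7,0,-1.5,0,0,0]
    - [0.8,0,-1.8,0,0,0]
    - [1.0,0,-2.1,0,0,0]
    - [1.1,0,-2.4,0,0,0]
    - [1.2,0,-2.6,0,0,0]
    - [1.2,0,-2.6,0,0,0]

```text
clock: 15.05
tcp_pos: [0.5384, -0.097, 0.0547]
orientation: [0.334, 0.662, 0.522, -0.421]
wrist_force: [-0.0, -2.0, 0.5]
finger_gap: 0.0001
```

```bash
python3 - <<'E'
from h import *
s,p,r=tool(); print(s["clock"],inr(p),RR.T@s["wrist_force"],s["finger_gap"])
c=cal("scene");cv2.imwrite("pics/scene10.png",cv2.resize(c["frame"][135:255,255:395],None,fx=5,fy=5,interpolation=cv2.INTER_CUBIC))
c=cal("wrist");cv2.imwrite("pics/wrist10.png",c["frame"])
c=cal("top");cv2.imwrite("pics/top10.png",cv2.resize(c["frame"][145:265,255:390],None,fx=5,fy=5,interpolation=cv2.INTER_CUBIC))
E
```

```text
15.05 [  11.213 -130.095   54.745] [ 0.445 -1.957  0.488] 0.0001476860359027458
```

View pics/scene10.png

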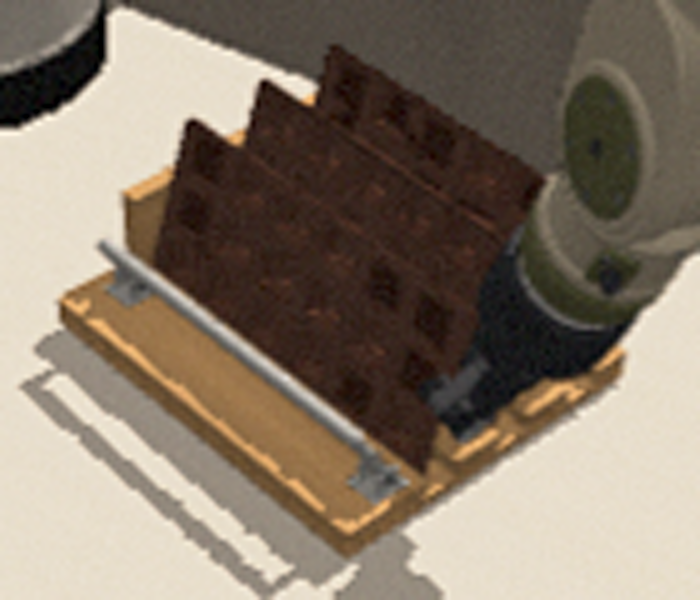

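View pics/wrist10.png

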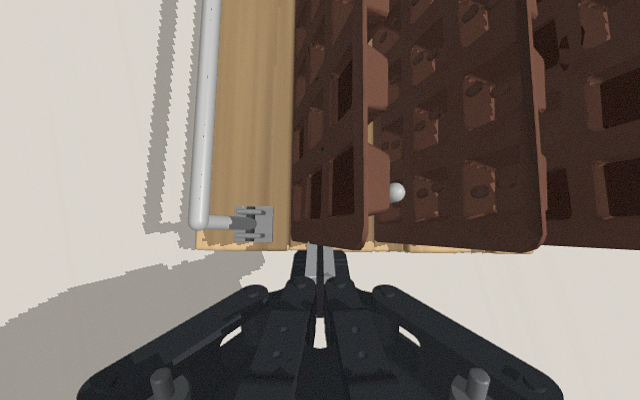

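View pics/top10.png

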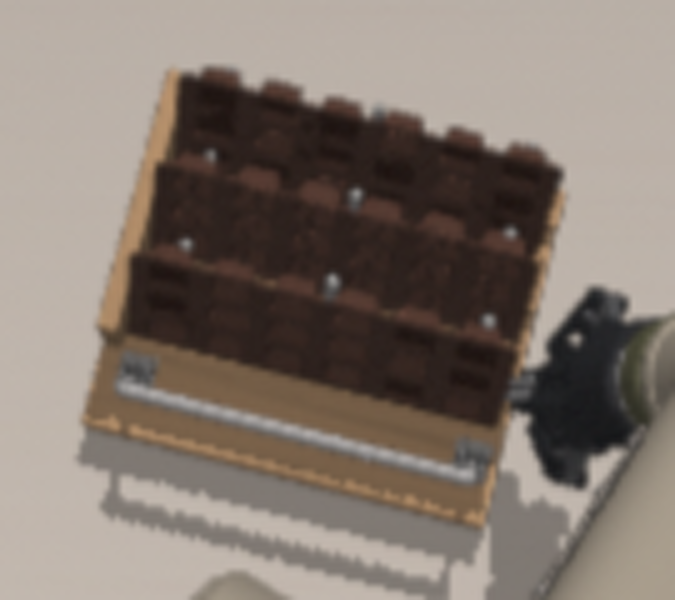

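Almost there, with the end aligned with mould b's end. Continuing slowly until the force rises.

>>> send_rows:
  plan:
    - [0.1,0,-0.2,0,0,0]
    - [0.2,0,-0.4,0,0,0]
    - [0.3,0,-0.6,0,0,0]
    - [0.4,0,-0.8,0,0,0]
    - [0.5,0,-1.0,0,0,0]
    - [0.6,0,-1.2,0,0,0]
    - [0.7,0,-1.4,0,0,0]
    - [0.7,0,-1.6,0,0,0]
    - [0.8,0,-1.8,0,0,0]
    - [0.8,0,-1.8,0,0,0]

```text
clock: 16.45
tcp_pos: [0.5388, -0.0957, 0.0547]
orientation: [0.335, 0.662, 0.522, -0.422]
wrist_force: [-1.7, -4.7, 1.3]
finger_gap: -0.0
```

>>> send_rows:
  plan:
    - [0.1,0,-0.2,0,0,0]
    - [0.2,0,-0.4,0,0,0]
    - [0.3,0,-0.6,0,0,0]
    - [0.4,0,-0.8,0,0,0]
    - [0.5,0,-1.0,0,0,0]
    - [0.5,0,-1.2,0,0,0]
    - [0.6,0,-1.4,0,0,0]
    - [0.6,0,-1.4,0,0,0]
    - [0.6,0,-1.4,0,0,0]
    - [0.6,0,-1.4,0,0,0]

```text
clock: 17.7
tcp_pos: [0.5389, -0.0956, 0.0547]
orientation: [0.335, 0.661, 0.521, -0.423]
wrist_force: [-3.5, -9.8, 1.9]
finger_gap: -0.0002
```

```bash
python3 - <<'E'
from h import *
s,p,r=tool(); print(s["clock"],inr(p),RR.T@s["wrist_force"],s["finger_gap"],s["joint_pos"])
c=cal("wrist");cv2.imwrite("pics/wrist11.png",c["frame"])
c=cal("top");cv2.imwrite("pics/top11.png",cv2.resize(c["frame"][145:265,255:390],None,fx=5,fy=5,interpolation=cv2.INTER_CUBIC))
E
```

```text
17.7 [  11.443 -128.572   54.694] [ -1.073 -10.381   1.931] -0.00015877855356266363 [-0.549  0.451 -0.283  0.975  0.41   1.227]
```

View pics/top11.png

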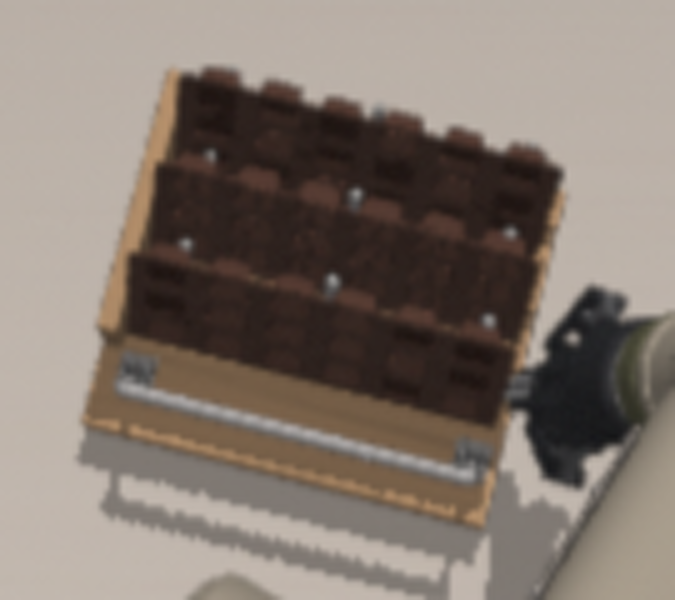

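View pics/wrist11.png

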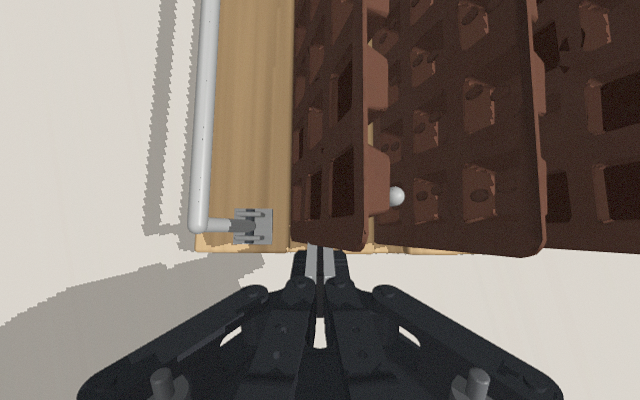

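The force climbed to 10 N with no further motion, so the mould is against the stop. Backing off straight along the groove.

>>> send_rows:
  plan:
    - [-2,0,4,0,0,0]
    - [-5,0,11,0,0,0]
    - [-10,0,22,0,0,0]
    - [-16,0,35,0,0,0]
    - [-23,0,50,0,0,0]
    - [-45,0,45,0,0,0]
    - [-80,0,35,0,0,0]
    - [-115,0,20,0,0,0]
    - [-130,0,10,0,0,0]
    - [-130,0,10,0,0,0]

```text
clock: 19.05
tcp_pos: [0.5246, -0.1564, 0.1692]
orientation: [0.335, 0.662, 0.522, -0.421]
wrist_force: [-0.9, -0.1, -0.9]
finger_gap: -0.0002
```

```bash
python3 - <<'E'
from h import *
s,p,r=tool(); print(s["clock"],inr(p),RR.T@s["wrist_force"],s["finger_gap"])
print(delta(w(-120,5,170),Rt((0,0,-1),(0,1,0))))
c=cal("scene");cv2.imwrite("pics/scene12.png",cv2.resize(c["frame"][135:255,255:395],None,fx=5,fy=5,interpolation=cv2.INTER_CUBIC))
E
```

```text
19.05 [  12.061 -191.034  169.206] [-0.885 -0.309 -0.936] -0.00019987841710447863
(array([  81.589, -130.549, -179.361]), array([-87.965, -19.347, -19.627]))
```

View pics/scene12.png

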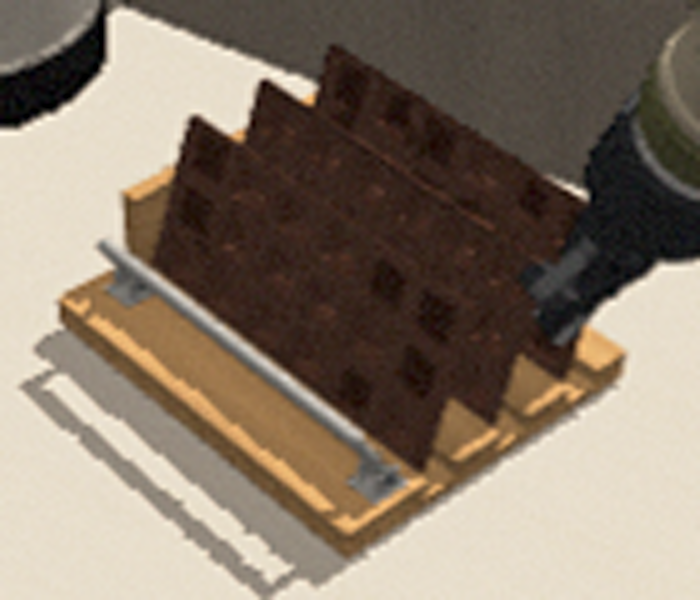

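The mould is seated. Moving round to the front of the keeper bar.

>>> send_rows:
  plan:
    - [4,-20,-9,-8.8,-1.9,-2]
    - [12,-40,-27,-17.6,-3.9,-3.9]
    - [20,-58,-45,-26.4,-5.8,-5.9]
    - [29,-72,-63,-35.2,-7.7,-7.9]
    - [37,-85,-82,-44,-9.7,-9.8]
    - [46,-96,-101,-52.8,-11.6,-11.8]
    - [55,-107,-121,-61.6,-13.5,-13.7]
    - [64,-117,-141,-70.4,-15.5,-15.7]
    - [73,-125,-161,-79.2,-17.4,-17.7]
    - [82,-131,-179,-88,-19.3,-19.6]

```text
clock: 20.35
tcp_pos: [0.4409, 0.067, 0.1674]
orientation: [0.701, 0.083, 0.704, -0.083]
wrist_force: [-0.1, 0.4, -0.3]
finger_gap: 0.0001
```

```bash
python3 - <<'E'
from h import *
s,p,r=tool(); print(s["clock"],inr(p),RR.T@s["wrist_force"],s["finger_gap"])
print(delta(w(-100,5,60),Rt((0,0,-1),(0,1,0))))
E
```

```text
20.35 [-122.55     5.945  167.414] [-0.169  0.347 -0.331] 5.2634567982493426e-05
(array([107.319,  -1.092,  22.988]), array([ 0.361, -0.237, -0.002]))
```

>>> send_rows:
  plan:
    - [15,0,0,0,0,0]
    - [40,0,0,0,0,0]
    - [65,0,3,0,0,0]
    - [90,0,8,0,0,0]
    - [104,0,12,0,0,0]
    - [106,0,18,0,0,0]
    - [106,0,23,0,0,0]
    - [106,0,27,0,0,0]
    - [106,0,30,0,0,0]
    - [106,0,30,0,0,0]
  claw: 40

```text
clock: 21.6
tcp_pos: [0.4716, 0.0592, 0.0636]
orientation: [0.702, 0.085, 0.702, -0.084]
wrist_force: [-0.4, 0.2, 0.3]
finger_gap: 0.0396
```

```bash
python3 - <<'E'
from h import *
s,p,r=tool(); print(s["clock"],inr(p),RR.T@s["wrist_force"],s["finger_gap"])
c=cal("scene");cv2.imwrite("pics/scene13.png",cv2.resize(c["frame"][135:255,255:395],None,fx=5,fy=5,interpolation=cv2.INTER_CUBIC))
c=cal("wrist");cv2.imwrite("pics/wrist13.png",c["frame"])
E
```

```text
21.6 [-90.909   5.686  63.575] [-0.452  0.119  0.264] 0.03957449783088034
```

View pics/scene13.png

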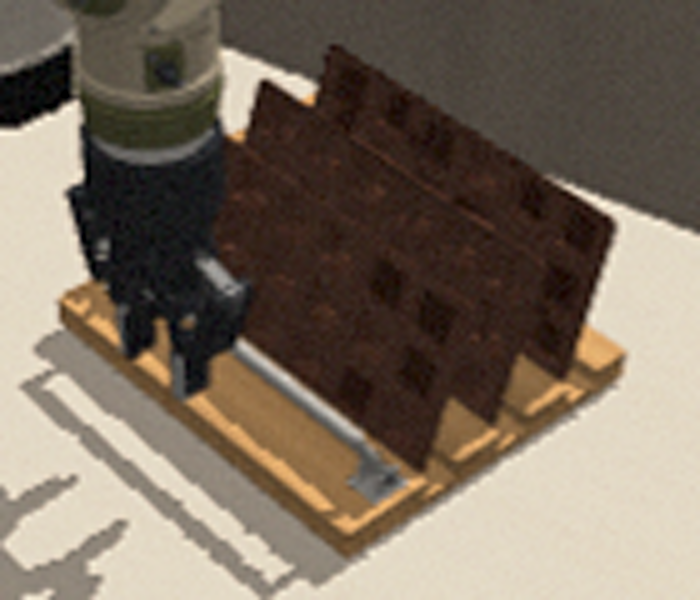

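View pics/wrist13.png

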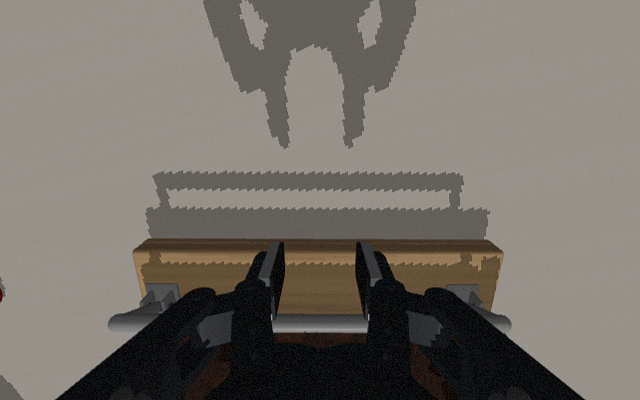

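>>> send_rows:
  plan:
    - [0,0,6,0,0,0]
    - [0,0,12,0,0,0]
    - [0,0,18,0,0,0]
    - [0,0,22,0,0,0]
    - [0,0,26,0,0,0]
    - [0,0,30,0,0,0]
    - [0,0,34,0,0,0]
    - [0,0,38,0,0,0]
    - [0,0,41,0,0,0]
    - [0,0,44,0,0,0]

```text
clock: 22.95
tcp_pos: [0.5141, 0.0487, 0.0631]
orientation: [0.701, 0.085, 0.703, -0.084]
wrist_force: [-1.3, -1.3, 0.3]
finger_gap: 0.0401
```

```bash
python3 - <<'E'
from h import *
s,p,r=tool(); print(s["clock"],inr(p),RR.T@s["wrist_force"],s["finger_gap"])
c=cal("scene");cv2.imwrite("pics/scene14.png",cv2.resize(c["frame"][135:255,255:395],None,fx=5,fy=5,interpolation=cv2.INTER_CUBIC))
c=cal("wrist");cv2.imwrite("pics/wrist14.png",c["frame"])
E
```

```text
22.95 [-47.098   5.609  63.072] [-0.91  -1.581  0.305] 0.040086510427545435
```

View pics/scene14.png

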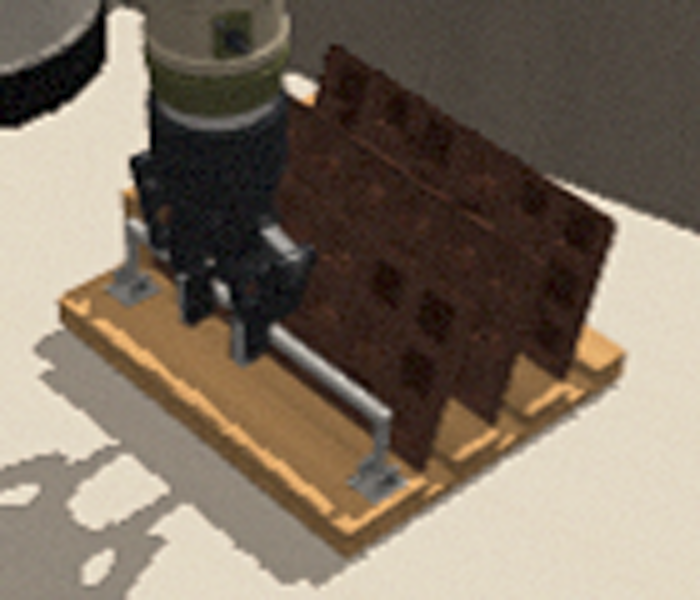

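View pics/wrist14.png

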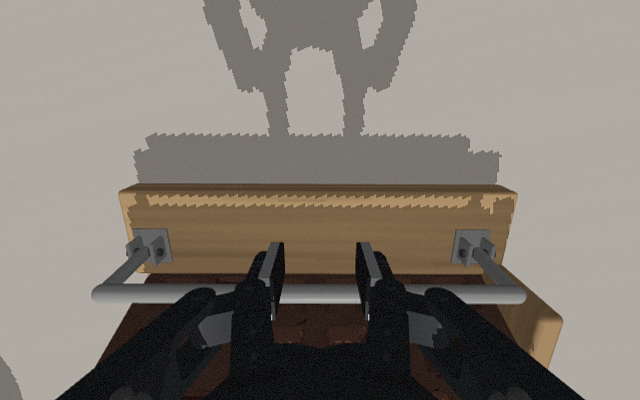

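The bar is upright on its arms (scene 135,225 to 385,410). Continuing over the top.

>>> send_rows:
  plan:
    - [0,0,2,0,0,0]
    - [0,0,4,0,0,0]
    - [0,0,6,0,0,0]
    - [0,0,8,0,0,0]
    - [0,0,10,0,0,0]
    - [0,0,12,0,0,0]
    - [0,0,14,0,0,0]
    - [0,0,16,0,0,0]
    - [0,0,18,0,0,0]
    - [0,0,18,0,0,0]

```text
clock: 24.3
tcp_pos: [0.5315, 0.0444, 0.063]
orientation: [0.701, 0.085, 0.703, -0.084]
wrist_force: [0.6, -0.1, 0.2]
finger_gap: 0.0401
```

```bash
python3 - <<'E'
from h import *
s,p,r=tool(); print(s["clock"],inr(p),RR.T@s["wrist_force"],s["finger_gap"])
c=cal("scene");cv2.imwrite("pics/scene15.png",cv2.resize(c["frame"][135:255,255:395],None,fx=5,fy=5,interpolation=cv2.INTER_CUBIC))
c=cal("wrist");cv2.imwrite("pics/wrist15.png",c["frame"])
E
```

```text
24.3 [-29.182   5.593  63.009] [0.59  0.064 0.183] 0.04013403276732696
```

View pics/scene15.png

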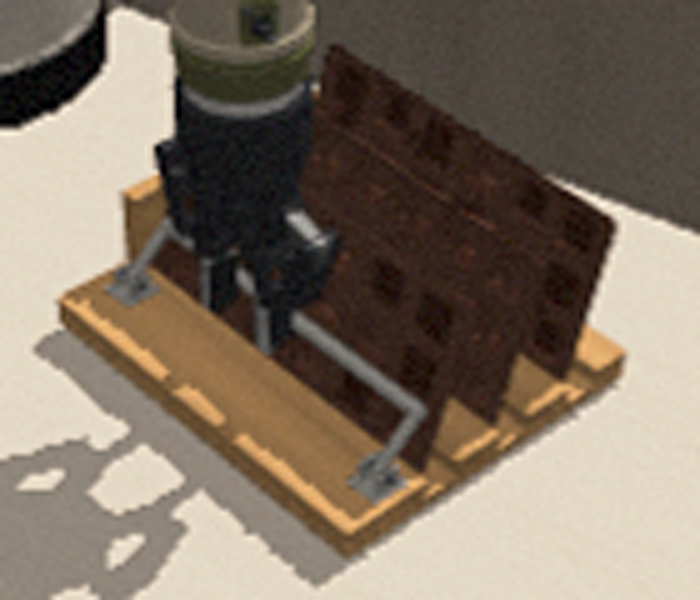

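View pics/wrist15.png

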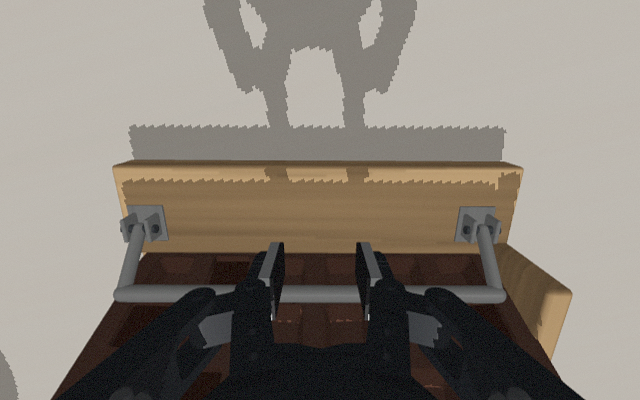

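The bar has gone over. Backing away to see how it rests.

>>> send_rows:
  plan:
    - [0,0,-6,0,0,0]
    - [0,0,-20,0,0,0]
    - [0,0,-40,0,0,0]
    - [0,0,-60,0,0,0]
    - [-10,0,-80,0,0,0]
    - [-40,0,-90,0,0,0]
    - [-80,0,-90,0,0,0]
    - [-110,0,-90,0,0,0]
    - [-120,0,-90,0,0,0]
    - [-120,0,-90,0,0,0]

```text
clock: 25.65
tcp_pos: [0.4437, 0.0657, 0.1831]
orientation: [0.701, 0.085, 0.703, -0.084]
wrist_force: [0.2, 0.5, -0.0]
finger_gap: 0.0399
```

```bash
python3 - <<'E'
from h import *
s,p,r=tool(); print(s["clock"],inr(p),RR.T@s["wrist_force"],s["finger_gap"])
c=cal("scene");cv2.imwrite("pics/scene16.png",cv2.resize(c["frame"][135:255,255:395],None,fx=5,fy=5,interpolation=cv2.INTER_CUBIC))
c=cal("wrist");cv2.imwrite("pics/wrist16.png",c["frame"])
print(proj(c,[w(-5,4-112,62),w(-5,4+112,62)]))
c=cal("top");cv2.imwrite("pics/top16.png",cv2.resize(c["frame"][145:265,255:390],None,fx=5,fy=5,interpolation=cv2.INTER_CUBIC))
E
```

```text
25.65 [-119.483    5.371  183.12 ] [ 0.083  0.509 -0.02 ] 0.039896162987171704
[[216.365 293.685]
 [419.694 293.514]]
```

View pics/scene16.png

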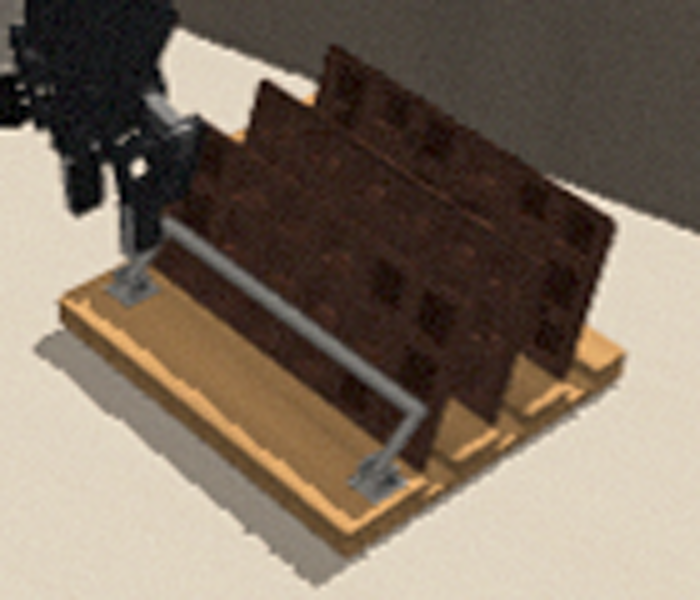

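View pics/wrist16.png

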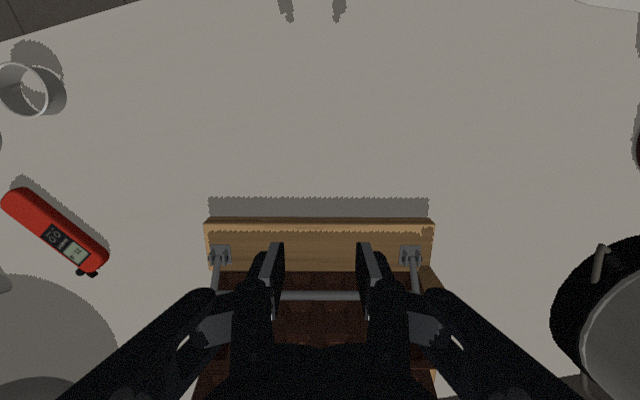

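View pics/top16.png

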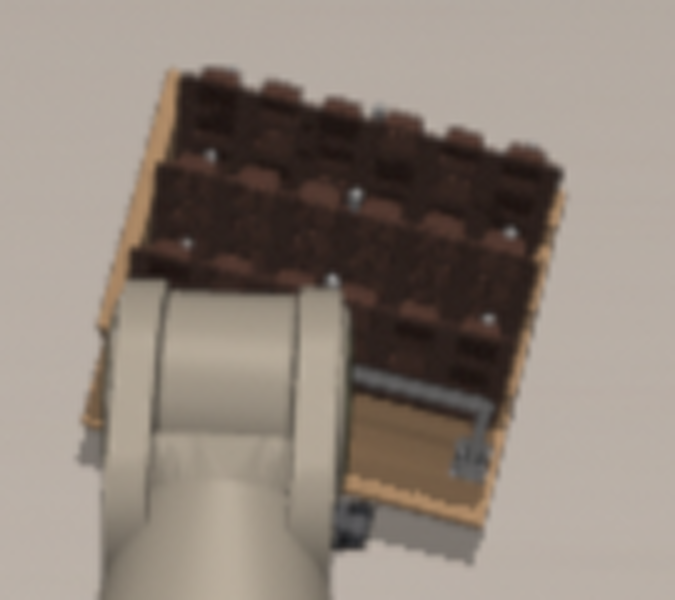

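```bash
python3 - <<'E'
from h import *
T=cal("top");S=cal("scene")
t=lambda x,y:(255+(x+.5)/5-.5,145+(y+.5)/5-.5)
s=lambda x,y:(255+(x+.5)/5-.5,135+(y+.5)/5-.5)
a,e=tri(T,t(488,405),S,s(418,409)); print(inr(a),e)
a,e=tri(T,t(130,255),S,s(193,118)); print("mould top left",inr(a),e)
a,e=tri(T,t(515,343),S,s(460,315)); print(inr(a),e)
print(inr(onz(T,t(130,255),.122)),inr(onz(T,t(517,345),.122)))
E
```

```text
[  -4.225 -113.225   64.789] 0.0029641651600040946
mould top left [ 24.759 122.06  123.263] 0.003330274483849091
[  25.659 -116.94   120.406] 0.00892513376402009
[ 23.606 123.147 122.   ] [  28.024 -121.146  122.   ]
```

The bar measures x -4, z 65 mm, where its stop is x -5, z 62. The mould's upper front edge is at x ≈ 25, z ≈ 122, which fits the 18° lean, and its end is at the stop. The arm is clear, so I'm handing in.

```bash
python3 - <<'E'
from h import *
print(job.hand_in()); print(get_state()["clock"])
E
```

```text
the job is handed in; nothing more can be done
None
the job is handed in; nothing more can be done
```

I pushed the slumped mould up onto its posts and slid it along the groove to the end stop. Then I flipped the keeper bar over against it and handed in at about 26 s of the 51 s allowed.

**Mould against the stop:** The push force rose from about 2 N to 10 N with no further movement. In the last views the mould's ends lie at about rack y +122 and −121 mm, so its centre is within a few mm of the required 3 mm. My rack calibration is only good to about 3 mm, so I relied on the force rise for this.

**Mould leaning back:** Its upper front edge is at about x 25, z 122 mm, which fits the 18° lean, and it stands parallel to the two behind it.

**Keeper bar:** It measured x −4, z 65 mm, against its stop at x −5, z 62 mm.

**Everything else:** The other two moulds look unmoved in the final pictures. I saw the thermometer and jug in the last wrist picture without measuring them again, and I did not check the nozzle again after the start. The arm was clear of everything and the wrist force was about zero at hand-in.

**Disagreement:** The first wrist picture put the bar and mould edge 6–8 mm further away from the robot than the other two cameras did. I approached slowly and confirmed contact by force and pictures.

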